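# Show the register cross of a lino block right-reading in the proof mirror

## Robot

A 7-joint arm with a two-finger parallel gripper is mounted at the origin on the work surface. World frame = base frame: x ahead of the robot, y to its left, z up, the work surface at z = 0. Lengths are in m, angles in rad, forces in N, time in s.
With the tool pointing down it reaches from about 0.35 to 0.9 m from the base axis. Payload 19.9 kg.
Tool frame: the origin (TCP) lies between the finger pads; the fingertips stand 19 mm ahead of it and the grasp point (between the pads) is the TCP; z points along the fingers, y is the direction in which the jaws open and shut (so a half turn about z gives the same grasp; the last joint's range is limited). The gripper opens to 94 mm and grips with 3 to 60 N. Pads are 16 mm wide; open, the fingers measure 119 mm over their backs; the gripper's body (75 mm by 177 mm) begins 78 mm behind the grasp point.
Start: joints at [-1.349, 0.417, -0.01, 1.614, 0.005, 1.111, -0.053], TCP at [0.163, 0.603, 0.187] pointing down, gripper open.
Joint ranges: [-2.81, 2.81], [-0.39, 2.02], [-1.27, 1.25], [0.06, 2.57], [-1.19, 4.33], [0.19, 2], [-2.82, 2.82]. Speed limits (rad/s): [1.89, 1.89, 2.39, 2.39, 3.01, 3.01, 3.01].

## Interface

Orientations are given as a 3x3 rotation matrix whose columns are the frame's x, y, z axes.
In Python, from rig import robot gives the robot as it stands. Calls block until the motion is done:
- robot.move_ptp(position, orientation): joint-space move of the TCP to a pose.
- robot.move_linear(position, velocity=0.15, frame=None, threshold=None): straight line of the TCP; frame=None keeps the orientation; velocity is the mean speed in m/s. With threshold (N) it stops when the force on the tool has changed by that much, and returns True; else False.
- robot.goto_joints(angles): joint-space move.
- robot.gripper_to(opening): finger opening in m; the grip force is fixed at half the most; returns when the fingers have stopped.
- robot.pause(seconds).
- robot.ik(position, orientation): joint angles nearest the present ones, or None.
- robot.get_state(): the state.
- robot.grab_frame(name): name is "side" or "top"; returns the picture (400x640x3 uint8, red, green, blue); there is no depth.
- robot.camera_info(name): a dict with "fx", "fy", "cx", "cy" (pixels), "rvec" (rotation vector, rad) and "tvec" (3), from world to camera coordinates, as OpenCV has them. Camera axes: x right, y down, z forward; pixel columns grow to the right and rows downward; lengths in m; the calibration is good to about 2 mm. A picture is of the moment at which its call begins. camera_info takes no time and is no camera call.
A pose or a line that the arm cannot do raises robot.PlanningError and nothing moves.
- robot.sign_off(): hands the job in, once; it reports no verdict.
The state is a dict: "time": time; "qpos": joint angles; "joint_vel": joint speeds; "effort": joint torques, N m; "ee_pos": TCP position; "tool_rot": TCP orientation; "force": force on the tool from outside, world axes, zero at the start; "moment": the same for the moment, N m; "opening": finger opening in m.
Only numpy, scipy, OpenCV 4.12 (cv2) and the standard library are available. Lean on these libraries where they do the work, as an engineer would, in place of code of your own. Each camera call takes 0.05 s, during which the arm holds its last target. There are 200 camera calls.

## Task

We are taking a right-reading picture of the lino block in the proof mirror. Slide the camera along its rail until it stands level with the register cross on the block and let go of it; then take hold of the swing mirror and tip its top towards the camera until the cross shows in the mirror in the middle of the camera's picture, and finish still holding it steady at that angle, because it swings back when let go. Leave the block and the tools lying about where they are.

Things in the scene. Friction and masses are not known exactly. Their poses are not given: they have to be found in the camera images.
- rig: proofing rig, fixed to the table: plywood board 330 (x) by 520 (y) by 15 mm thick, the block lying on it. Origin under the board's middle at table height; x along the camera rail, y from camera to mirror, z up. Rail (aluminium, 310 long, 40 wide) at y = -200 mm; mirror at y = +190 mm between wooden posts (18 mm wide, at x = +-141 mm, tops 180 mm above the table). Stands turned up to 9 degrees
- camera: black camera (62 mm wide, top 140 mm above the table) on an aluminium carriage that slides along the rig's x: 190 mm travel, friction about 1.5 N, stays where left, starts near the low-x end. Axes parallel to the rig's; origin in the middle plane of lens and grip post, on the rail, 35 mm above the table. Level with the cross when the cross's x in this frame is 0 (8 mm either way is allowed)
- camera_grip (a point): top centre of the carriage's grip post: plain upright round post, 14 mm across, 72 mm tall, its top 122 mm above the table, behind the camera (clear gap 33 mm to the housing); pinch it from above, fingers fore and aft along the rail
- lens (a point): middle of the camera's lens, 115 mm above the table, 350 mm from the mirror's pivot line, measured along the rig's y; the camera looks along the rig's y, slightly up, at the mirror's pivot line
- mirror: wood-framed mirror, 240 wide, 180 high, hung on side pivots at mid-height. Origin: middle of the glass, on the pivot line, 160 mm above the table; x along the pivot line (= rig x), z up the glass, glass faces -y (the camera). Bottom-weighted: hangs upright (axes as the rig's) and swings back when let go; about 1 N at the top rail holds it. Positive turn about x tips the top to the camera, at most 0.75 rad
- mirror_top (a point): middle of the top face of the mirror's top rail, 90 mm above the pivot line and 4 mm behind the glass plane, moving with the mirror; rail 240 long, 16 thick, 16 high; pinch it from above across its thickness and turn with it about the pivot line. Right angle (0.25 to 0.5 rad): the glass's normal halves the angle, seen along the pivot line, between the lines from pivot to lens and to cross
- sight: no solid thing: the camera's line of sight after the mirror has turned it back. Origin on the pivot line at the middle of the glass, x along that line, -y along the reflected sight; turns about x twice as far as the mirror, more tilt bringing it lower. The cross shows in the middle of the camera's picture when the cross's z in this frame is 0 (16 mm either way is allowed)
- block: lino block, loose on the rig's baseboard: 130 by 90 mm, 23 mm high, grey lino on pale wood with a cut picture, turned any way. Origin under its middle, z up
- mark (a point): middle of the register cross on the block's top: a pale cross of 30 mm in a ring of 21 mm, 40 mm along the block's x and 22 mm along its y from the block's middle, 23.5 mm above the block's underside
- loupe: black magnifier stand, 38 mm across, 36 mm high, origin under its middle; stands on the rig's baseboard
- gouge: wood-handled lino gouge, 125 mm long, 20 mm thick, lying on the rig's baseboard, origin below its middle
- brayer: hand ink roller, black roller 100 mm wide and 44 mm thick, wooden handle, 180 mm long in all, lying on the table; origin between roller and handle, at table height
- ink_tin: ink tin, 84 mm across, 75 mm high, origin under its middle, on the table
- tape: roll of paper tape lying flat, 100 mm across, 25 mm high, origin under its middle, on the table
- ink_knife: ink spatula, 220 mm long, lying on the table
- solvent: white bottle, 60 mm across, 150 mm high, origin under its middle, on the table
Not all that is in view belongs to the job. Leave any green or yellow look-alike of the block alone.

How it is judged:
By the outcome, as a careful person would: the job done as asked, in the order asked, and still so for the second after the job is handed in, while the arm keeps its last pose, push and grip.
It also fails if it takes over 56 s, if anything falls off the work surface, if the arm or the gripper's body presses on something with over 40 N, if the wrist force passes 120 N, or if a joint passes its speed limit or range.

## Working session

There is one attempt and no reset: what is moved stays moved. The work goes in short steps, each a Python script; the robot and the scene stay as the last script left them, time stands still between calls to the robot, and variables do not carry over. Pictures are saved under pics/ and viewed, about 8 in all and at most 12, crops included, and the job is handed in when it is done.

```bash
mkdir -p pics; ls
python3 - <<'E'
from rig import robot
import cv2,numpy as np
for n in("top","side"):
    cv2.imwrite(f"pics/{n}0.png",robot.grab_frame(n)[:,:,::-1])
    i=robot.camera_info(n);R=cv2.Rodrigues(np.array(i["rvec"],float))[0]
    print(n,i,"C",-R.T@np.array(i["tvec"]))
s=robot.get_state();print(s["time"],s["opening"],s["ee_pos"],s["tool_rot"])
E
```

```text
pics
top {'fx': 490.85956614427147, 'fy': 490.85956614427147, 'cx': 318.43758870781625, 'cy': 200.2573597173578, 'rvec': array([ 2.19447853, -2.21302166,  0.0774905 ]), 'tvec': array([-0.00834756,  0.44616559,  1.54185128])} C [0.36522669 0.0164396  1.56293889]
side {'fx': 415.71866373751243, 'fy': 415.71866373751243, 'cx': 314.2439813893402, 'cy': 198.85107619685814, 'rvec': array([ 2.27063776, -0.87168702,  0.36380185]), 'tvec': array([-0.32957146,  0.34509091,  1.30360886])} C [-0.19600472 -0.66908692  1.20041908]
0.1 0.09365146217478731 [0.16286967 0.60302948 0.18618836] [[-9.65416191e-01  2.60713503e-01 -2.18060785e-04]
 [ 2.60713582e-01  9.65415554e-01 -1.11168249e-03]
 [-7.93113619e-05 -1.13008768e-03 -9.99999358e-01]]
```

View pics/top0.png

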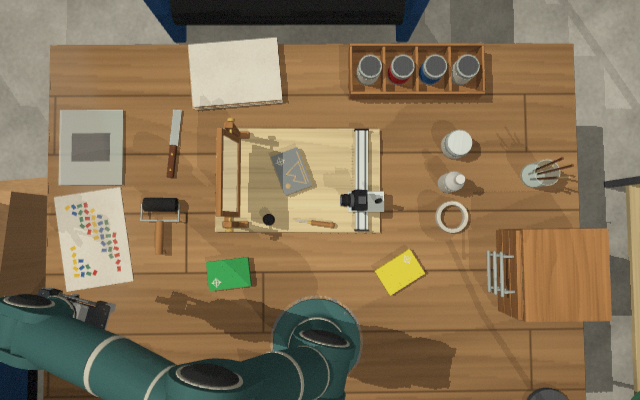

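View pics/side0.png

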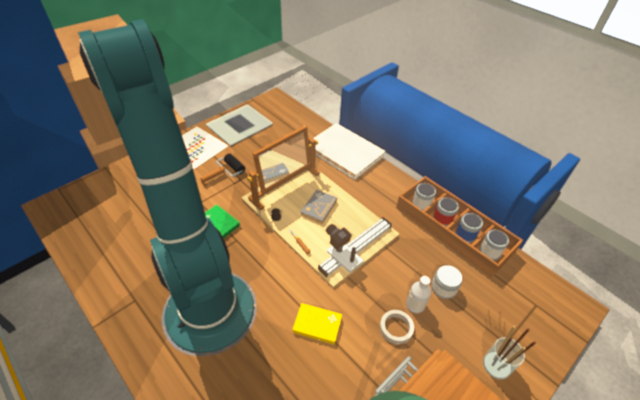

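The top view shows the rig with board cols 215–381, rows 128–232, mirror at left (col ~230), rail at col ~362, and camera at (357,201). Candidates for the block are grey (294,172) on the board, green (229,274) and yellow (400,272). I choose the grey one on the rig's board and check it in a close crop.

Run:
```python
import cv2,numpy as np
a=cv2.imread("pics/top0.png")[115:245,205:395];b=cv2.imread("pics/side0.png")[120:285,235:405]
a=cv2.resize(a,None,fx=4,fy=4,interpolation=cv2.INTER_CUBIC)
cv2.imwrite("pics/ctop.png",a)
cv2.imwrite("pics/cside.png",cv2.resize(b,None,fx=3.6,fy=3.6,interpolation=cv2.INTER_CUBIC))
```

```text
(no output)
```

View pics/ctop.png

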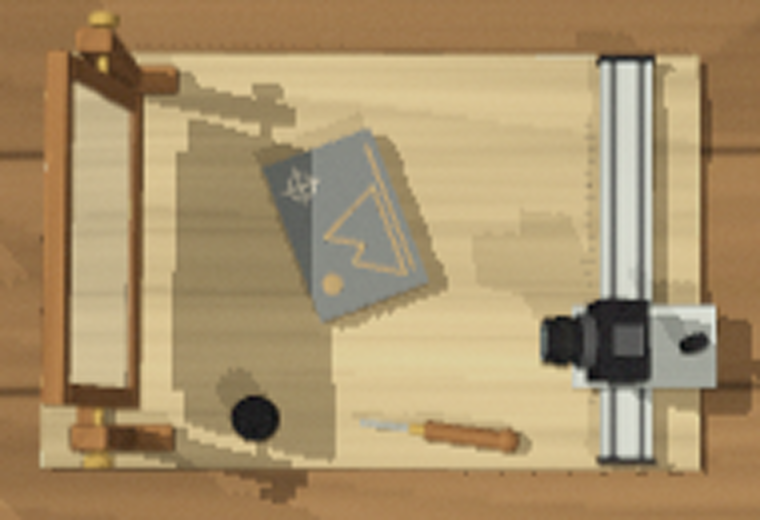

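View pics/cside.png

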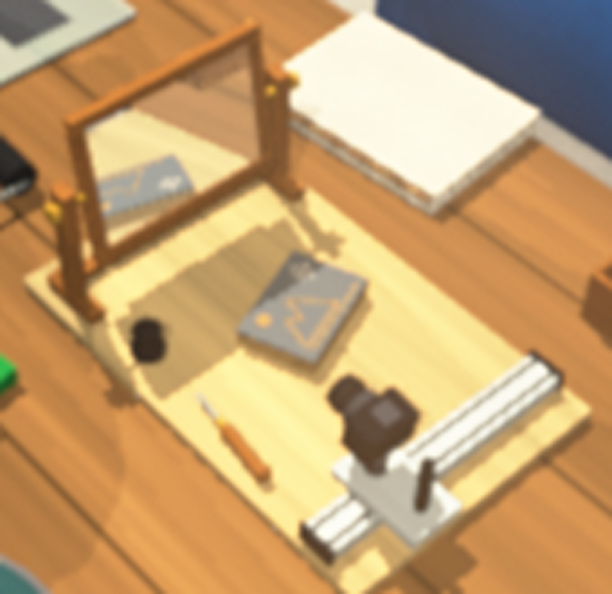

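The crops confirm the choice. The grey block's pale ringed cross is at top-crop (301,184), i.e. top image (280,161), and side-crop (303,268). The grip post top is at about (702,340) in the top crop and (428,463) in the side crop. Next I fit the rig pose.

```bash
cat > h.py <<'E'
import numpy as np,cv2
from scipy.optimize import least_squares
from scipy.spatial.transform import Rotation as Ro
from rig import robot
I={n:robot.camera_info(n) for n in("top","side")}
def K(i): return np.array([[i["fx"],0,i["cx"]],[0,i["fy"],i["cy"]],[0,0,1.]])
def proj(n,P): return cv2.projectPoints(np.atleast_2d(np.array(P,float)),I[n]["rvec"],I[n]["tvec"],K(I[n]),None)[0][:,0]
def ray(n,px,z):
    R=cv2.Rodrigues(I[n]["rvec"])[0];C=-R.T@I[n]["tvec"]
    d=R.T@np.linalg.solve(K(I[n]),[*px,1.]);return C+d*(z-C[2])/d[2]
def full(n,p):
    k,o=(4,(205,115)) if n=="top" else (3.6,(235,120))
    return (np.array(p)+.5)/k-.5+np.array(o)
def rz(a): return Ro.from_euler("z",a).as_matrix()
E
cat > fit.py <<'E'
from h import *
T=[("top",(700,55),(.165,-.26,.015)),("top",(702,468),(-.165,-.26,.015)),("top",(41,468),(-.165,.26,.015)),
("side",(592,411),(.165,-.26,.015)),("side",(25,281),(-.165,.26,.015)),
("top",(626,58),(.155,-.2,.035)),("top",(626,460),(-.155,-.2,.035))]
def w(p,P): return rz(p[2])@np.array(P)+[p[0],p[1],0]
def res(p): return np.concatenate([proj(n,w(p,P))[0]-full(n,c) for n,c,P in T])
s=least_squares(res,[.45,.08,0],loss="soft_l1");p=s.x
print("rig",p);print(res(p).reshape(-1,2).round(1))
inv=lambda X:rz(p[2]).T@(X-[p[0],p[1],0])
for nm,z,cs in(("cross",.0385,{"top":(301,184),"side":(303,268)}),("grip",.122,{"top":(702,340),"side":(428,463)})):
    for n,c in cs.items():
        X=ray(n,full(n,c),z);print(nm,n,X.round(4),inv(X).round(4))
for nm,P in(("mtop",(0,.194,.25)),("pivR",(.15,.19,.16)),("pivL",(-.15,.19,.16))):
    for n in I: 
        k,o=(4,(205,115)) if n=="top" else (3.6,(235,120))
        print(nm,n,((proj(n,w(p,P))[0]-o)*k).round())
E
python3 fit.py
```

```text
rig [ 0.51174216  0.05253498 -0.01071239]
[[-0.   0. ]
 [-0.   0.4]
 [-0.2  0.1]
 [ 0.6 -1.3]
 [-0.5 -1.3]
 [ 0.4  1. ]
 [ 0.6 -0.8]]
cross top [0.5694 0.1076 0.0385] [0.0571 0.0557 0.0385]
cross side [0.5684 0.1085 0.0385] [0.0561 0.0566 0.0385]
grip top [ 0.4408 -0.1919  0.122 ] [-0.0684 -0.2452  0.122 ]
grip side [ 0.4358 -0.1936  0.122 ] [-0.0733 -0.2469  0.122 ]
mtop top [ 73. 224.]
mtop side [172.  71.]
pivR top [103.  31.]
pivR side [286.  80.]
pivL top [ 98. 449.]
pivL side [ 59. 207.]
```

```bash
cat >> fit.py <<'E'
im=cv2.imread("pics/top0.png")
print(im[168:173,212:245].mean(0).round().astype(int).tolist())
for nm,P in(("topback",(0,.202,.25)),("topfront",(0,.186,.25)),("topfrontlow",(0,.186,.234)),("botfronttop",(0,.186,.086)),("botfrontlow",(0,.186,.07))):
    print(nm,proj("top",w(p,P))[0].round(1),proj("side",w(p,P))[0].round(1))
for y in(-.245,.194):
  for up in (0,1):
    pass
def tool(yaw_y): # tool z down, tool y along rig angle yaw_y
    a=p[2]+yaw_y; y=np.array([np.cos(a),np.sin(a),0]);z=np.array([0,0,-1.]);return np.c_[np.cross(y,z),y,z]
for nm,P,ys,t in(("grip0",(-.071,-.246,.105),0,0),("grip1",(.0566,-.246,.105),0,0),("mir0",(0,.194,.244),np.pi/2,0),("mir1",(0,.194,.244),np.pi/2,.4)):
  for f in(0,np.pi):
    R=tool(ys+f);X=w(p,P)
    if t:
        ax=rz(p[2])[:,0];M=Ro.from_rotvec(ax*t).as_matrix();pv=w(p,(0,.19,.16));X=pv+M@(X-pv);R=M@R
    q=robot.ik(X,R);print(nm,round(f,1),None if q is None else np.round(q,2))
E
python3 fit.py | tail -14
```

```text
[[77, 119, 157], [77, 120, 158], [78, 120, 158], [78, 121, 160], [75, 127, 178], [72, 120, 171], [71, 122, 173], [73, 123, 174], [74, 125, 175], [43, 74, 108], [47, 74, 97], [124, 163, 181], [137, 176, 193], [137, 176, 192], [136, 175, 191], [134, 173, 190], [135, 174, 190], [134, 174, 190], [135, 174, 190], [135, 174, 190], [135, 174, 190], [135, 174, 190], [136, 175, 191], [136, 174, 190], [133, 172, 189], [93, 137, 170], [56, 90, 129], [40, 71, 101], [69, 104, 130], [134, 181, 203], [135, 181, 203], [134, 181, 203], [134, 181, 203]]
topback [220.3 171.1] [281.4 138.5]
topfront [226.2 171.1] [284.2 140.7]
topfrontlow [227.2 171.8] [284.4 144.2]
botfronttop [235.5 177.2] [285.7 174. ]
botfrontlow [236.3 177.7] [285.8 176.9]
grip0 0 [-0.3   0.34  0.78  2.07 -0.31  0.85  0.64]
grip0 3.1 [-0.53  0.46  1.09  2.07 -0.52  0.91 -2.3 ]
grip1 0 [-0.42  0.68  1.    1.78 -0.65  1.06  0.81]
grip1 3.1 [-0.47  0.72  1.08  1.78 -0.72  1.09 -2.28]
mir0 0 [-0.69  0.27  0.23  1.69 -0.07  1.18  1.12]
mir0 3.1 [-1.04  0.32  0.67  1.7  -0.21  1.19 -1.89]
mir1 0 [-0.81  0.24  0.71  1.87 -0.62  1.12  1.73]
mir1 3.1 [-0.72  0.23  0.6   1.87 -0.59  1.1  -1.44]
```

The board and the cross agree in both views to about 1 mm. The mirror's edges in the top view suggest it is leaning back a little from upright, so I will recheck that when I get to it. Camera first.

```bash
cat >> h.py <<'E'
p=np.array([0.51174,0.05253,-0.01071])
def w(P): return rz(p[2])@np.array(P)+[p[0],p[1],0]
def inv(X): return rz(p[2]).T@(np.array(X)-[p[0],p[1],0])
def tool(yaw):
    a=p[2]+yaw; y=np.array([np.cos(a),np.sin(a),0]);z=np.array([0,0,-1.]);return np.c_[np.cross(y,z),y,z]
def st(m=""):
    s=robot.get_state();print(m,"t",round(s["time"],2),"rigpos",inv(s["ee_pos"]).round(4),"F",np.round(s["force"],1),"op",round(s["opening"],4))
E
python3 - <<'E'
from h import *
robot.move_linear(np.array([.19,.55,.40]),velocity=.3);st("up")
R=tool(0)
robot.move_ptp(w((-.070,-.246,.36)),R);st("over")
robot.move_linear(w((-.070,-.246,.16)),velocity=.25)
robot.move_linear(w((-.070,-.246,.105)),velocity=.1,threshold=8);st("down")
robot.gripper_to(.0);st("grip")
for n in I: cv2.imwrite(f"pics/{n}1.png",robot.grab_frame(n)[:,:,::-1])
im=cv2.imread("pics/top1.png");print(im[168:173,212:245].mean(0).round().astype(int)[:,2].tolist())
cv2.imwrite("pics/both1.png",np.hstack([cv2.resize(cv2.imread("pics/top1.png")[110:250,200:400],(400,280)),cv2.resize(cv2.imread("pics/side1.png")[120:260,235:435],(400,280))]))
E
```

```text
up t 0.99 rigpos [-0.3275  0.4938  0.3983] F [ 0.5  0.3 -0.4] op 0.0939
over t 3.76 rigpos [-0.0696 -0.2453  0.36  ] F [ 1.3 -0.1 -0.2] op 0.094
down t 5.41 rigpos [-0.0697 -0.2462  0.1056] F [ 0.5 -0.7 -0.3] op 0.0941
grip t 6.83 rigpos [-0.07  -0.246  0.105] F [-0.1 -1.  -0.3] op 0.0004
[164, 165, 165, 165, 172, 165, 166, 167, 168, 96, 94, 186, 197, 197, 196, 195, 195, 194, 194, 195, 195, 194, 195, 195, 194, 174, 122, 91, 122, 194, 194, 194, 194]
```

View pics/both1.png

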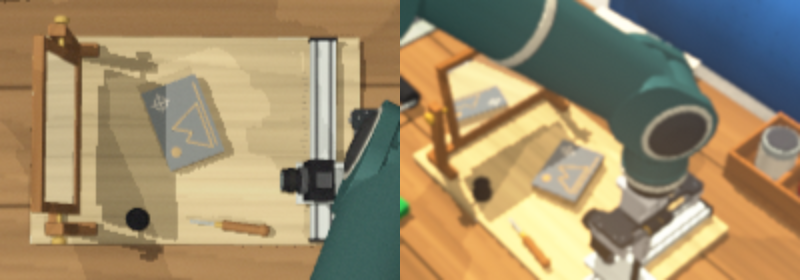

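The jaws closed to 0.4 mm, so the post was missed and the camera has not moved. I'll look closer from the side.

Run:
```python
from h import *
a=cv2.imread("pics/side1.png")[195:275,315:420];b=cv2.imread("pics/side0.png")[195:275,315:420]
a=np.hstack([a,b])
cv2.imwrite("pics/c2.png",cv2.resize(a,None,fx=3.8,fy=3.8,interpolation=cv2.INTER_CUBIC))
for z in(.124,.105,.086):print(z,((proj("side",w((-.07,-.246,z)))[0]-[315,195])*3.8).round())
for z in(.122,.05):
  print("pred post",z,((proj("side",w((-.07,-.246,z)))[0]-[315,195])*3.8+[399,0]).round())
```

```text
0.124 [149. 198.]
0.105 [147. 211.]
0.086 [145. 224.]
pred post 0.122 [547. 200.]
pred post 0.05 [540. 248.]
```

View pics/c2.png

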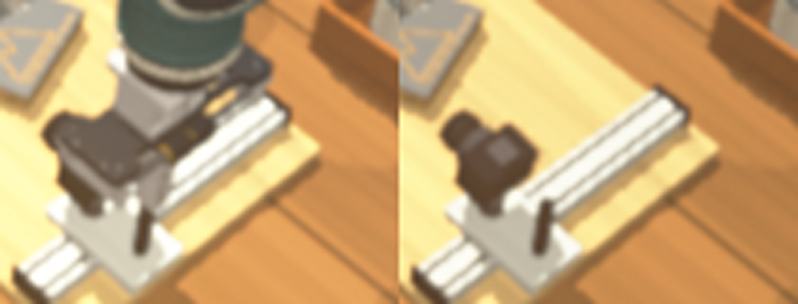

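Run:
```python
from h import *
a=cv2.imread("pics/side1.png")[150:270,300:420]
a=cv2.resize(a,None,fx=5,fy=5,interpolation=cv2.INTER_CUBIC)
f=lambda P:tuple(int(v) for v in (proj("side",w(P))[0]-[300,150])*5+2)
for z in(.183,):
  q=[f((-.07+sx*.0885,-.246+sy*.0375,z)) for sx,sy in((1,1),(1,-1),(-1,-1),(-1,1))]
  cv2.polylines(a,[np.array(q)],True,(0,0,255),1)
cv2.line(a,f((-.07,-.246,.183)),f((-.07,-.246,.086)),(0,255,0),1)
cv2.imwrite("pics/c3.png",a)
s=robot.get_state();print(s["ee_pos"],s["tool_rot"].round(3),np.round(s["qpos"],3))
```

```text
[ 0.43913504 -0.19272065  0.10501505] [[ 0.011  1.     0.   ]
 [ 1.    -0.011 -0.   ]
 [-0.     0.    -1.   ]] [ 0.016  0.277  0.385  2.055 -0.14   0.833  0.471]
```

View pics/c3.png

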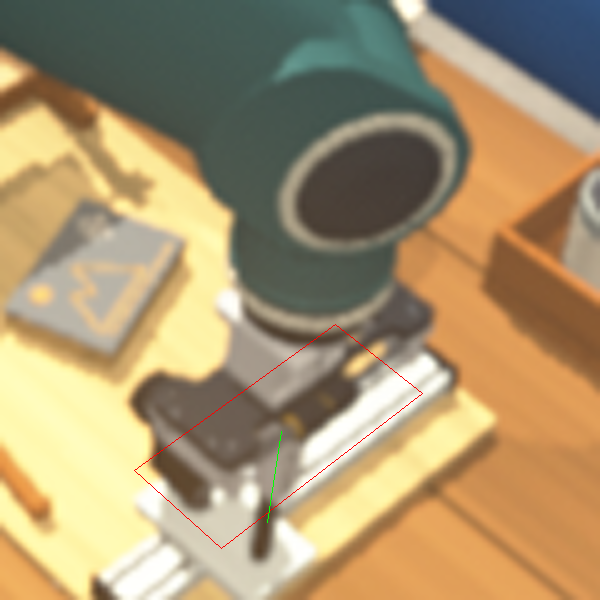

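Run:
```python
from h import *
def snap(z):
    a=robot.grab_frame("side")[:,:,::-1]
    tip=proj("side",w((-.07,-.246,z-.019)))[0]
    c=cv2.resize(a[190:275,310:390],None,fx=5,fy=5,interpolation=cv2.INTER_CUBIC)
    t=((tip-[310,190])*5+2).astype(int)
    cv2.line(c,(t[0]+8,t[1]),(t[0]+60,t[1]),(0,0,255),1)
    cv2.line(c,(t[0],t[1]+8),(t[0],t[1]+40),(0,255,0),1)
    return c
robot.gripper_to(.05);A=snap(.105);st()
robot.move_linear(w((-.07,-.246,.16)),velocity=.2);robot.gripper_to(0);B=snap(.16);st()
cv2.imwrite("pics/c4.png",np.hstack([A,B]))
```

```text
t 7.88 rigpos [-0.07  -0.246  0.105] F [-0.2 -0.  -0.2] op 0.0494
 t 9.22 rigpos [-0.07  -0.246  0.16 ] F [-0.1 -0.4  0.1] op 0.0006
```

View pics/c4.png

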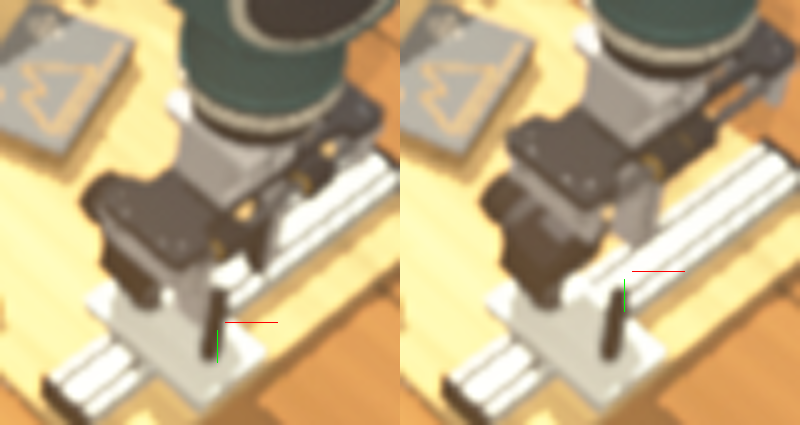

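The predicted tip (marked at right panel 624,271) and the seen tip (~640,245) disagree by about 6 px. The post itself, at (610–618, 290–355), is where I predicted. A gentle touch-down with shut fingers will tell whether the offset is in height or sideways.

Run:
```python
from h import *
print("hit",robot.move_linear(w((-.07,-.246,.092)),velocity=.05,threshold=4));st()
for z in(.2,.25): print("plate +x edge/centre", inv(ray("top",(381,164),z)).round(3),inv(ray("top",(381,169),z)).round(3))
s0=cv2.imread("pics/top0.png")
T=robot.grab_frame("top")[:,:,::-1]
cv2.imwrite("pics/top2.png",T)
for P in((-.07+.0885,-.246-.0375,.183),(-.07+.0885,-.246+.0375,.183)): print(proj("top",w(P))[0])
```

```text
hit True
 t 10.25 rigpos [-0.0694 -0.246   0.1035] F [1.2 1.  6.9] op 0.0007
plate +x edge/centre [ 0.027 -0.237  0.2  ] [ 0.013 -0.237  0.2  ]
plate +x edge/centre [ 0.021 -0.23   0.25 ] [ 0.007 -0.229  0.25 ]
[396.56122703 167.89803802]
[370.14546676 167.79377412]
```

The shut fingers land on something at a reported tip height of 85 mm. The nearest explanation is the post's top (122 mm), so the real tips stand about 37 mm higher than reported, which matches the picture offset. I'll open, go down that much further under a force guard, and grip.

Run:
```python
from h import *
robot.move_linear(w((-.07,-.246,.125)),velocity=.1)
robot.gripper_to(.08);st("open")
print("hit",robot.move_linear(w((-.07,-.246,.072)),velocity=.06,threshold=5));st("down")
robot.gripper_to(0);st("grip")
```

```text
open t 11.94 rigpos [-0.07  -0.246  0.125] F [0.5 0.3 0.3] op 0.0802
hit False
down t 12.97 rigpos [-0.0698 -0.2461  0.0723] F [-0.1 -0.3 -0.5] op 0.08
grip t 14.01 rigpos [-0.07  -0.246  0.072] F [-0.1  0.8  0.1] op 0.0133
```

Gripped the post (13.3 mm). Slide, then check before letting go.

Run:
```python
from h import *
robot.move_linear(w((.0568,-.246,.072)),velocity=.09);st("slid")
robot.pause(.3);st()
robot.gripper_to(.07);st("open")
robot.move_linear(w((.0568,-.246,.17)),velocity=.2)
robot.move_linear(w((.0568,-.10,.36)),velocity=.25)
q=robot.move_ptp(w((0,.05,.40)),tool(np.pi/2));st("away")
for n in I: cv2.imwrite(f"pics/{n}3.png",robot.grab_frame(n)[:,:,::-1])
a=cv2.imread("pics/top3.png");b=cv2.imread("pics/side3.png")
a=cv2.resize(a[115:245,205:395],None,fx=2.1,fy=2.1,interpolation=2);b=cv2.resize(b[120:256,235:415],(399,273),interpolation=2)
cv2.imwrite("pics/both3.png",np.hstack([a,b]))
```

```text
slid t 15.57 rigpos [ 0.0567 -0.2461  0.072 ] F [ 1.7 -3.2  0.6] op 0.0132
 t 15.87 rigpos [ 0.0566 -0.2461  0.072 ] F [-1.  -3.7  1.6] op 0.0136
open t 16.85 rigpos [ 0.0568 -0.246   0.072 ] F [-0.6 -0.   0.3] op 0.0703
away t 19.77 rigpos [2.000e-04 4.920e-02 3.995e-01] F [ 0.4 -0.1 -0.2] op 0.0699
```

View pics/both3.png

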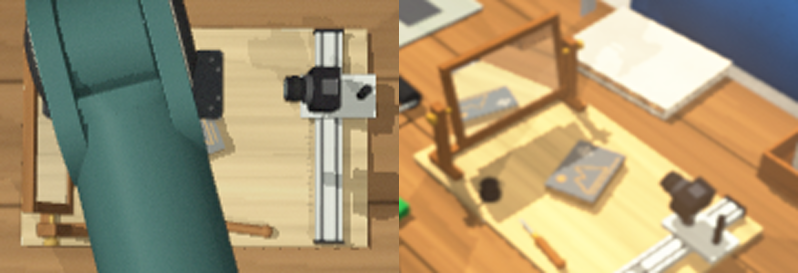

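The top view shows the camera now at crop (320,88), level with the block's cross row. In the side view the mirror stands clear, tilted slightly back. Now I measure the slide by template and check where the gripper really is against its reported pose.

Run:
```python
from h import *
A=cv2.imread("pics/top0.png");B=cv2.imread("pics/top3.png")
for r0,r1,c0,c1 in((186,216,340,372),(190,213,370,384)):
    t=cv2.resize(A[r0:r1,c0:c1],None,fx=8,fy=8,interpolation=2);S=cv2.resize(B[120:215,330:395],None,fx=8,fy=8,interpolation=2)
    m=cv2.matchTemplate(S,t,cv2.TM_CCOEFF_NORMED);_,v,_,l=cv2.minMaxLoc(m);print("shift",round(v,2),l[0]/8+330-c0,l[1]/8+120-r0)
for z in(.05,.115,.13):print(z,proj("top",w((.0568,-.246,z)))[0]-proj("top",w((-.07,-.246,z)))[0])
b=cv2.imread("pics/side3.png");b=cv2.resize(b[:240,200:420],None,fx=2.5,fy=2.5,interpolation=2)
s=robot.get_state();X=s["ee_pos"];R=s["tool_rot"]
f=lambda P:tuple(int(v) for v in (proj("side",P)[0]-[200,0])*2.5)
tip=X+R[:,2]*.019
for d in(.035,-.035):cv2.circle(b,f(tip+R[:,1]*d),3,(0,0,255),-1)
bx=[f(X-R[:,2]*.078+R[:,0]*i*.0375+R[:,1]*j*.0885) for i,j in((1,1),(1,-1),(-1,-1),(-1,1))]
cv2.polylines(b,[np.array(bx)],True,(0,0,255),1)
for P in((-.12,.194,.25),(.12,.194,.25)):cv2.circle(b,f(w(P)),2,(255,0,0),-1)
for P in((-.12,.186,.07),(.12,.186,.07)):cv2.circle(b,f(w(P)),2,(0,255,0),-1)
for P in((-.141,.19,.18),(.141,.19,.18)):cv2.circle(b,f(w(P)),2,(255,0,255),-1)
cv2.imwrite("pics/c5.png",b)
```

```text
shift 0.95 -0.125 -42.75
shift 0.9 -0.25 -41.25
0.05 [ -0.18004073 -40.76443207]
0.115 [ -0.20170434 -42.57150057]
0.13 [ -0.20715685 -43.01150321]
```

View pics/c5.png

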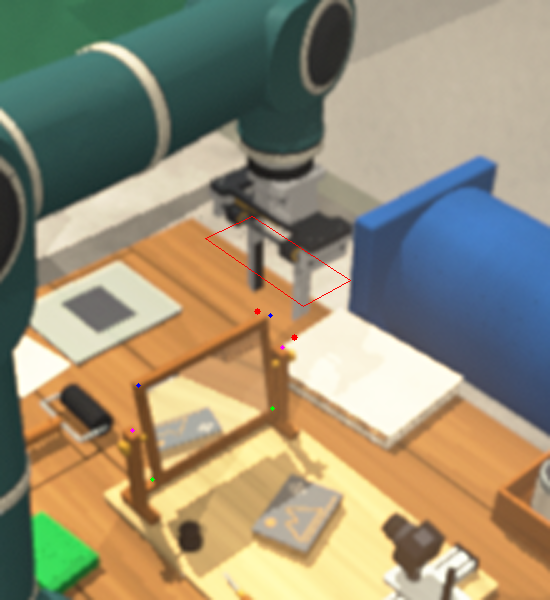

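The slide matches 126.8 mm to within half a pixel, so the camera's done. In free air both fingertips sit about 8.5 px (~34 mm) above prediction, like at the post, so there is a steady height offset. Before tilting I need to know if it lies along the tool axis or world z, so I'll tilt both ways in free air.

Run:
```python
from h import *
out=[]
for th in(.4,-.4):
    M=Ro.from_rotvec(rz(p[2])[:,0]*th).as_matrix()
    robot.move_ptp(w((0,.05,.40)),M@tool(np.pi/2));robot.pause(.2);st()
    b=robot.grab_frame("side")[:,:,::-1].copy();cv2.imwrite(f"pics/tilt{th}.png",b)
    b=cv2.resize(b[50:150,260:350],None,fx=4.4,fy=4.4,interpolation=2)
    s=robot.get_state();X=s["ee_pos"];R=s["tool_rot"]
    f=lambda P:tuple(int(v) for v in (proj("side",P)[0]-[260,50])*4.4+2)
    for off,c in((np.array([0,0,.036]),(0,255,0)),(-R[:,2]*.036,(0,0,255))):
        for d in(.035,-.035):cv2.circle(b,f(X+off+R[:,2]*.019+R[:,1]*d),2,c,-1)
    out.append(b)
cv2.imwrite("pics/c6.png",np.hstack(out))
```

```text
t 20.56 rigpos [-1.0e-04  5.1e-02  4.0e-01] F [ 0.   1.  -1.4] op 0.07
 t 21.6 rigpos [0.     0.0487 0.4001] F [ 0.  -0.1 -0.1] op 0.0701
```

View pics/c6.png

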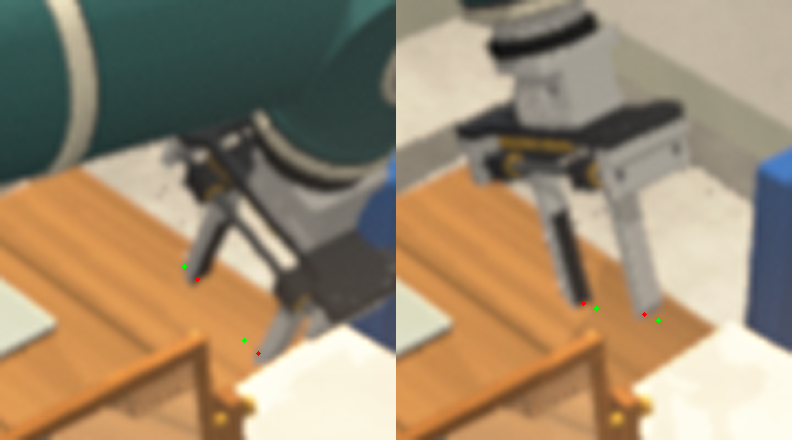

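The red dots (offset along the tool axis) sit on the fingertips in both tilts, so the true TCP is about 36.5 mm back along the tool z from the reported one. I'll apply that for the mirror grasp.

```bash
cat >> h.py <<'E'
L=.0365
cross=np.array([.0566,.0561,.0385])
TH=(np.arctan2(.160-cross[2],.19-cross[1])+np.arctan2(.045,.35))/2
def mpose(th,h=.083):
    M=Ro.from_rotvec(rz(p[2])[:,0]*th).as_matrix();R=M@tool(np.pi/2);pv=w((0,.19,.16))
    return pv+M@(rz(p[2])@np.array([0,.004,h]))+R[:,2]*L,R
E
python3 - <<'E'
from h import *
print("TH",TH,[robot.ik(*mpose(t)) is not None for t in(0,.2,TH)])
X,R=mpose(0)
robot.move_ptp(X+[0,0,.12],R);robot.gripper_to(.09)
print("hit",robot.move_linear(X,velocity=.1,threshold=6));st("down")
robot.gripper_to(0);st("grip")
cv2.imwrite("pics/side5.png",robot.grab_frame("side")[:,:,::-1])
E
```

```text
TH 0.4323774424115697 [True, True, True]
hit False
down t 24.17 rigpos [0.0003 0.1941 0.2071] F [-0.3  0.7  0.2] op 0.0898
grip t 25.29 rigpos [0.     0.1944 0.2066] F [1.2 2.9 0.6] op 0.0157
```

Gripped the top rail (15.7 mm, expected 16). Tilt in small arc steps.

Run:
```python
from h import *
for t in np.linspace(0,TH,8)[1:]:
    X,R=mpose(t);robot.move_linear(X,velocity=.06,frame=R);st(f"{t:.2f}")
robot.pause(.5);st("hold")
for n in I: cv2.imwrite(f"pics/{n}6.png",robot.grab_frame(n)[:,:,::-1])
b=cv2.imread("pics/side6.png");o=np.array([245,110]);k=5.5
b=cv2.resize(b[110:215,245:385],None,fx=k,fy=k,interpolation=2)
f=lambda P:tuple(int(v) for v in (proj("side",w(P))[0]-o)*k+2)
for th,c in((TH,(0,0,255)),(TH-.1,(0,255,0)),(TH+.1,(255,0,0))):
    M=Ro.from_rotvec([th,0,0]).as_matrix()
    for P in((-.12,-.004,.09),(.12,-.004,.09),(-.12,-.004,-.09),(.12,-.004,-.09)):
        cv2.circle(b,f(np.array([0,.19,.16])+M@P),2,c,-1)
cv2.imwrite("pics/c7.png",b)
```

```text
0.06 t 25.59 rigpos [-1.000e-04  1.909e-01  2.067e-01] F [ 0.5  6.1 -1.4] op 0.0158
0.12 t 25.84 rigpos [-1.000e-04  1.879e-01  2.068e-01] F [ 0.7  6.1 -0.8] op 0.0158
0.19 t 26.09 rigpos [-0.      0.1848  0.2066] F [-0.4  5.2  2.4] op 0.0159
0.25 t 26.34 rigpos [-1.000e-04  1.819e-01  2.062e-01] F [-0.9  5.7  2.9] op 0.016
0.31 t 26.59 rigpos [-1.000e-04  1.791e-01  2.057e-01] F [-0.8  6.6  3.7] op 0.016
0.37 t 26.84 rigpos [-1.000e-04  1.762e-01  2.050e-01] F [-1.8  4.   6. ] op 0.0159
0.43 t 27.09 rigpos [-1.000e-04  1.734e-01  2.041e-01] F [-1.8  4.1  8.3] op 0.0158
hold t 27.59 rigpos [-1.000e-04  1.739e-01  2.043e-01] F [-1.5  2.9  8.3] op 0.0158
```

View pics/c7.png

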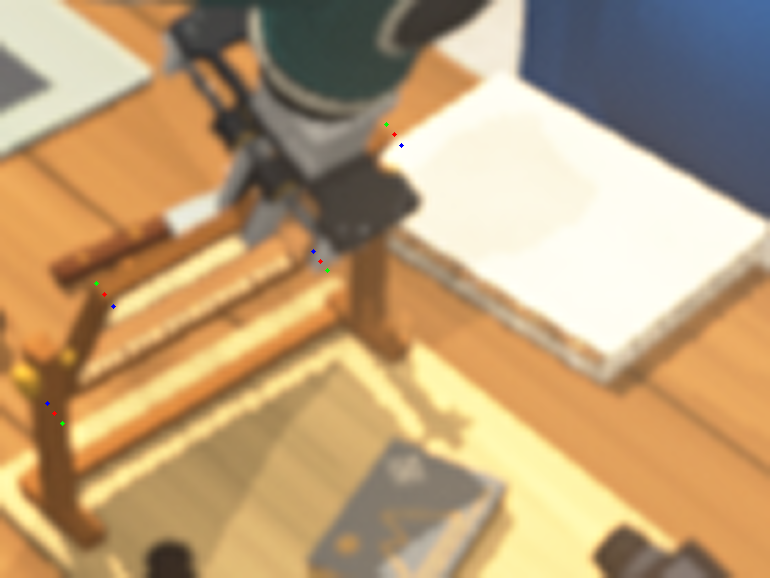

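That was my last view (12). The top-left corner of the mirror sits at the predicted (red) spot near (104,294). The brown bar at (25,485)–(350,310) is unexplained, so I'll check by numbers what it is and measure the tilt from edges.

Run:
```python
from h import *
g=lambda x,y:(np.array([x,y])-2)/5.5+[245,110]
for z in(.015,.04,.09,.12):print(z,[inv(ray("side",g(*c),z)).round(3)[:2] for c in((25,485),(350,310))])
# intensity change side5(upright, gripped) -> side6 and colours down the column x_c7=150,200
b5=cv2.imread("pics/side5.png");b=cv2.imread("pics/side6.png");b0=cv2.imread("pics/side0.png")
for X in(268,278):
    print(X,"now",[tuple(int(v) for v in b[y,X]) for y in range(146,205,2)])
    print(X,"up ",[tuple(int(v) for v in b5[y,X]) for y in range(146,205,2)])
# predicted rows at these columns of rail edges for tilts
for th in(-.14,0,TH-.1,TH,TH+.1):
    M=Ro.from_rotvec([th,0,0]).as_matrix();o=[]
    for yy,zz in((.012,.09),(-.004,.09),(-.004,.074),(-.004,-.074),(-.004,-.09)):
        q=[proj("side",w(np.array([0,.19,.16])+M@np.array([s*.12,yy,zz])))[0] for s in(-1,1)]
        o.append([round(float(np.interp(X,[q[0][0],q[1][0]],[q[0][1],q[1][1]])),1) for X in(268,278)])
    print(round(th,2),o)
```

```text
0.015 [array([-0.146,  0.234]), array([0.146, 0.22 ])]
0.04 [array([-0.157,  0.213]), array([0.128, 0.2  ])]
0.09 [array([-0.181,  0.173]), array([0.092, 0.16 ])]
0.12 [array([-0.195,  0.148]), array([0.071, 0.136])]
268 now [(86, 158, 227), (87, 160, 228), (80, 148, 219), (56, 113, 180), (42, 73, 126), (39, 76, 124), (56, 120, 191), (51, 111, 177), (61, 107, 153), (151, 224, 246), (151, 224, 245), (96, 162, 225), (92, 163, 231), (118, 187, 236), (90, 142, 192), (51, 95, 143), (74, 134, 197), (84, 149, 211), (136, 219, 247), (152, 232, 252), (109, 189, 242), (64, 142, 226), (50, 102, 165), (70, 112, 144), (120, 188, 227), (148, 229, 251), (105, 165, 202), (96, 148, 181), (95, 147, 180), (96, 147, 180)]
268 up  [(80, 149, 221), (61, 129, 207), (52, 110, 176), (49, 77, 113), (136, 147, 153), (164, 173, 171), (163, 171, 171), (163, 172, 171), (157, 168, 168), (110, 148, 174), (113, 169, 205), (161, 230, 249), (165, 232, 250), (161, 230, 249), (160, 229, 248), (160, 229, 248), (158, 228, 247), (161, 229, 248), (150, 223, 247), (67, 113, 160), (42, 85, 134), (60, 129, 207), (51, 101, 162)
[... 857 characters left out ...]
227, 246), (158, 226, 246), (150, 223, 247), (71, 119, 168), (43, 81, 125), (62, 129, 206), (52, 105, 168), (65, 105, 138), (103, 162, 198), (142, 222, 247), (149, 228, 250), (154, 233, 252), (127, 200, 235), (92, 144, 175), (93, 145, 178), (95, 148, 181), (95, 149, 182)]
-0.14 [[143.3, 138.0], [146.5, 141.2], [150.6, 145.3], [186.5, 180.7], [190.2, 184.2]]
0 [[145.6, 140.3], [149.4, 144.1], [153.1, 147.6], [184.3, 178.5], [187.4, 181.5]]
0.33 [[153.0, 147.6], [157.9, 152.4], [160.1, 154.6], [178.0, 172.2], [179.7, 174.0]]
0.43 [[155.7, 150.2], [160.8, 155.3], [162.4, 156.9], [175.9, 170.2], [177.2, 171.4]]
0.53 [[158.5, 153.0], [163.8, 158.2], [164.9, 159.3], [173.7, 168.0], [174.6, 168.9]]
```

The bar is a fixed stretcher at board level between the posts (x ≈ ±0.146, z ≈ 0.02), and it also shows in the earlier frame. Edge spacing puts the mirror at roughly 0.45 ± 0.03 rad against 0.432 from the arm, inside the ±0.044 allowed. I'll back off 0.012 to sit between the two, check that nothing else moved, and hand in.

Run:
```python
from h import *
X,R=mpose(TH-.012);robot.move_linear(X,velocity=.03,frame=R);robot.pause(.8);st("hold")
f=robot.grab_frame("side")[:,:,::-1];cv2.imwrite("pics/side7.png",f)
b=cv2.imread("pics/side3.png");b0=cv2.imread("pics/side0.png")
def sh(A,B,r):
    r0,r1,c0,c1=r;t=cv2.resize(A[r0:r1,c0:c1],None,fx=6,fy=6);S=cv2.resize(B[r0-8:r1+8,c0-8:c1+8],None,fx=6,fy=6)
    _,v,_,l=cv2.minMaxLoc(cv2.matchTemplate(S,t,cv2.TM_CCOEFF_NORMED));return round(v,2),l[0]/6-8,l[1]/6-8
print("camera",sh(b,f,(195,235,350,390)),"block",sh(b0,f,(188,222,300,340)),"loupe",sh(b0,f,(206,224,268,285)),"gouge",sh(b0,f,(228,256,288,312)))
s=robot.get_state();print("tilt",np.arctan2(s["tool_rot"][1,2],-s["tool_rot"][2,2]).round(3),"maxvel",np.abs(s["joint_vel"]).max().round(4))
robot.sign_off();st("done")
```

```text
hold t 28.74 rigpos [-1.000e-04  1.744e-01  2.045e-01] F [-2.7  2.6  8.1] op 0.016
camera (1.0, 0.0, 0.0) block (0.8, 0.16666666666666607, 0.0) loupe (0.96, -0.33333333333333304, -0.16666666666666696) gouge (0.86, 0.3333333333333339, 0.5)
tilt 0.42 maxvel 0.0025
the job is handed in; nothing more can be done
the job is handed in; nothing more can be done
```

The job is handed in at about 29 s, with the camera slid level with the cross and let go, and the arm still holding the mirror steady at 0.42 rad.

**Camera:** It moved 126.8 mm along the rail, to about x = 0.057 m in the rig frame. The cross is at about x = 0.0566 m. Template matching in the top picture agreed with the slide to within half a pixel, and the camera had not moved afterwards.

**Mirror:** I pinched the top rail (15.8 mm between the jaws) and turned it about the pivot line. The angle worked out from lens and cross is 0.432 rad, and about 0.04 either way is allowed. The arm held still and the last forces were under 10 N.

**Disturbance check:** Template matching found the block, loupe and gouge within about half a pixel of where they started. I did not check the tools on the table.

**What failed or disagreed:**
- **First grasp:** The first try at the grip post closed on nothing. The gripper's real grasp point sits about 36 mm short of the reported one along the tool axis. A touch on the post and tilted views in free air showed this, and I corrected for it.
- **Mirror at rest:** The first top picture suggested the mirror leaned back about 0.14 rad, where the description says it hangs upright. Gripping it squared it up, so I did not resolve this.
- **Final angle:** The picture edges put the tilt at about 0.45 ± 0.03 rad when the arm read 0.432. I backed off 0.012 rad to sit between the two, so the exact angle is uncertain, but I expect it within the allowance.

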